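Load the label reel onto the desk winder

ROBOT

A 6-joint arm with a two-finger parallel gripper is mounted at the origin on the work surface; the furniture and walls round the work are solid. World frame = base frame: x ahead of the robot, y to its left, z up, the work surface at z = 0. Lengths are in m, angles in rad, forces in N, time in s.
With the tool pointing down it reaches from about 0.35 to 0.775 m from the base axis. Payload 5.5 kg.
Tool frame: the origin (TCP) lies midway between the tips of the shut fingers; the grasp point (between the pads) lies 19 mm behind it; z points along the fingers, y is the line along which they close (so a half turn about z gives the same grasp; the last joint's range is limited). The gripper opens to 85 mm and grips with 20 to 120 N. Pads are 22 mm wide; open, the fingers measure 114 mm over their backs; the gripper's body (76 mm by 85 mm) begins 54 mm behind the grasp point. The pads swing forward as they close: fully open they stand 13 mm farther back than shut.
Start: joints at [0.996, 0.313, 0.046, 1.304, 0, 1.431], TCP at [0.242, 0.522, 0.231] pointing down, gripper open.
Joint ranges: [-2.76, 2.76], [-0.86, 1.69], [-1.03, 1.26], [-2.2, 2.34], [-1.47, 1.5], [-3.14, 3.14]. Speed limits (rad/s): [2.57, 2.57, 3.14, 3.14, 3.14, 3.14].

INTERFACE

Orientations are given as a unit quaternion [w, x, y, z].
In Python, from workcell import env gives the robot as it stands.
- The arm moves only by the tool move_arm, never from a script. Its argument "targets" is a list of rows, each a list of 3 entries, a list of its own where there are three numbers: the shift along the tool's x, y, z in mm, then the turn, a rotation vector about the tool's x, y, z in units of 10 degrees (1.0 is 10 degrees), then the closure, from -1 (fully open) to 1 (shut). In form: [[[dx, dy, dz], [ax, ay, az], gripper], ...]. A call has 1 to 5 rows; each row is the pose to reach, as a shift and turn from the pose commanded when the call began, along the tool's axes at that moment; what a row does not reach only later rows make up. A row lasts 1/8 s, in which the tool goes at most 62.5 mm and 10.7 degrees, less where a joint would pass 70% of its speed; a pose out of reach is approached as far as the arm can. A call with a gripper value outside its range is refused whole. The fingers move at their own pace and stop on an object; "squeeze" is the grip in N (left out, the last holds). Time passes only in rows, so rows that repeat a pose let the fingers close. It gives the time, the measured TCP pose, the force, the opening and the grip force at its end, in the units of the state.
- env.get_state(): the state, without advancing time (a new reading comes with each control period).
- env.read_camera(name): name is "side" or "top" or "wrist"; returns a dict with "pixels" (420x560x3 uint8, red, green, blue), "fovy" (degrees; the focal length in pixels is half the picture's height over the tangent of half this angle, whatever the lens; pixels are square), "cx", "cy" (the principal point, pixels), "extrinsics" (4x4, takes a point from world to camera coordinates); the wrist camera has in their place "mount" (4x4, takes a point from camera to tool coordinates, whose origin is the TCP and whose axes are the flange's). Camera axes: x right, y up, looking along -z (the intrinsics and any distortion apply to the point x, -y, -z); pixel columns grow to the right and rows downward; lengths in m; the calibration is good to about 2 mm. The wrist camera is an equidistant fisheye: a pixel r from the principal point sees the ray r / f radians off the axis. A picture is of the moment at which its call begins: read the wrist's pose just before it. There is no depth.
- env.hand_in(): hands the job in; it is judged then, once.
Trained networks look in a picture, given as the dict that the camera call returned (one of the last four; its "shot" number tells which), for a name from the list of things; names that differ only in an ending like _2 or _b are one class to them, and where a whole thing is asked for, a point or a joint stands for the part that bears it (a point fixed in the world has none). Each returns a list of dicts, best first, with "confidence" (0 to 1); they miss things now and then, are a little off and sometimes report something else, mostly with a low value. They report only what shows in the picture. A call takes as long as a camera call.
- env.spot_in(thing, picture): "centre" ([x, y, z] in m, in world coordinates, good to about 4 mm: the middle of the surface that is visible of it).
- env.regions_of(thing, picture): "mask" (420x560 bool, what is visible of it).
- env.landmark_of(thing, picture): "centre" ([x, y, z] in m, in world coordinates, good to about 4 mm: a listed point, or the origin of a listed thing).
The state is a dict: "clock": time; "joint_pos": joint angles; "qvel": joint speeds; "tau": joint torques, N m; "tcp_pos": TCP position; "orientation": TCP orientation; "wrist_force": force on the tool from outside, world axes, zero at the start; "ft_torque": the same for the moment, N m; "finger_gap": finger opening in m; "grip_force": force on a finger pad.
Only numpy, scipy, OpenCV 4.12 (cv2) and the standard library are available. Lean on these libraries where they do the work, as an engineer would, in place of code of your own. Each camera call takes 0.05 s, during which the arm holds its last target. There are 200 camera calls.

TASK

Load the paper reel onto the winder: lower it gently over the upright spindle with its feet down (do not let it drop down the spindle), then turn it, for instance by nudging one of its upright pegs round, until the hidden drive bar finds the channel between its feet and the reel settles fully home on the deck. Leave the other things on the desk where they are, and finish with the reel at rest and let go.

Things in the scene. Friction and masses are not known exactly. Their poses are not given: they have to be found in the camera images.
- reel: Loose paper reel, 0.2 to 0.45 kg, upright on the desk. Origin: centre of its underside; z is its axis, up. Four square plastic feet 25 x 25 mm, 12 mm tall, centred at x, y = +-20.5 mm; grey flange 104 mm across (z 12 to 16 mm); white paper 84 mm across; grey flange 104 mm across (z 44 to 48 mm); tubular neck 36 mm across (z 48 to 78 mm). A bore 20 mm across runs right through.
- reel_neck (a point): Point on the reel's axis at the top of its neck, 78 mm above the underside; axes as the reel's. The neck, 36 mm across and 30 mm tall, is the place to grasp from above; with the fingers on its +x and -x sides they are clear of the two pegs.
- reel_channels (a point): Centre of the reel's underside, axes as the reel's. Two straight open channels, 16 mm wide and 12 mm deep, cross here between the feet, one along the reel's x axis and one along its y axis.
- reel_peg_a (a point): Middle of one upright finger peg on the upper flange, 12 mm across, z = 48 to 74 mm above the reel's underside, 40 mm from the axis (on the reel's +y); this point is 61 mm above the underside.
- reel_peg_b (a point): Middle of the other finger peg, alike, on the reel's -y side.
- winder: Winder fixed to the desk: dark wooden block 108 x 108 mm with a round dark steel deck 92 mm across, its upper face 22 mm above the desk; in its middle an upright steel spindle 16 mm across with a rounded tip. Origin: centre of its underside, on the spindle's axis; z up. A fixed steel drive bar, 80 mm long, 8 mm wide, 10 mm tall, lies across the deck, centred on the spindle.
- winder_deck (a point): Centre of the deck's upper face on the spindle's axis, 22 mm above the desk. The bar's direction differs every time, is not reported and has nothing to do with these axes. The reel rides on the bar, 10 mm above home, until a channel lies over it within about 0.1 rad (at most an eighth of a turn one way, or a quarter turn always the same way); then it falls home by its own weight.
- spindle_tip (a point): Tip of the spindle, 88 mm above the deck, 110 mm above the desk. On the bar the reel turns easily about the spindle: 1 to 2 N at a peg. Once home it only has about 0.1 rad of play and then resists turning firmly.
- monitor: Fixed: flat display on a foot, 600 mm wide along its own y axis, 170 mm deep along x at the foot, its upper rim 441 mm above the desk. Origin: centre of the foot on the desk; z up. It stands beside the work, to the robot's left; an arm that starts on its far side must rise over it. A cordless phone in a cradle, 190 mm tall, stands fixed beyond the work at its middle.
- eraser: Bystander: eraser 21 x 45 x 12 mm lying loose on the desk. Origin: centre of its underside.
- wax_seal: Bystander: brass seal 28 x 28 x 70 mm standing loose on the desk. Origin: centre of its underside.
- ink_bottle: Bystander: square ink bottle 55 x 55 x 68 mm standing loose. Origin: centre of its underside.

How it is judged:
By the outcome, as a careful person would: the job done as asked, in the order asked, and still so for the second after the job is handed in, with the robot touching nothing.
It also fails if it takes over 72 s, if anything falls off the work surface, if the arm or the gripper's body presses on something with over 40 N, if the wrist force passes 120 N, or if a joint passes its speed limit or range.

## Working session

There is one attempt and no reset: what is moved stays moved. The work goes in short steps, Python scripts to look and compute and a tool call to move; the robot and the scene stay as the last step left them, time stands still between calls to the robot, and variables do not carry over. Pictures are saved under pics/ and viewed, at most 10 in all, crops included, and the job is handed in when it is done.

Besides the shell and the picture viewer there is one more tool, called as a command line: name --argument value ..., lists and objects as JSON in quotes. move_arm: Moves the arm, as the interface text tells. Its arguments: {"type":"object","properties":{"targets":{"type":"array","items":{"type":"array"}},"squeeze":{"type":"number"}},"required":["targets"]}

```bash
mkdir -p pics; ls; cat > h.py <<'E'
import numpy as np, cv2
from scipy.spatial.transform import Rotation as R
from workcell import env
def save(p,n): cv2.imwrite(f'pics/{n}.png',p['pixels'][:,:,::-1])
def state():
    s=env.get_state(); q=s['orientation']; r=R.from_quat([q[1],q[2],q[3],q[0]])
    return s,np.array(s['tcp_pos']),r
def totool(p):
    s,t,r=state(); return r.inv().apply(np.array(p)-t)*1000
E
python3 - <<'E'
from h import *
s,t,r=state(); print(s['clock'],t,s['orientation'],r.as_matrix().round(2),s['finger_gap'])
for n in ['top','side']:
    p=env.read_camera(n); save(p,n+'0')
    for th in ['reel','reel_neck','reel_channels','reel_peg_a','winder','spindle_tip','winder_deck','monitor','eraser','wax_seal','ink_bottle']:
        d=env.landmark_of(th,p)
        print(n,th,[(np.round(x['centre'],3).tolist(),round(x['confidence'],2)) for x in d[:3]])
E
```

```text
pics
0.0 [0.24191829 0.52103749 0.2303775 ] [-3.26784508e-04  2.15681628e-01  9.76463268e-01 -9.02940190e-04] [[-0.91  0.42 -0.  ]
 [ 0.42  0.91 -0.  ]
 [ 0.   -0.   -1.  ]] 0.08545789146015363
top reel [([0.375, -0.33, -0.0], 0.82)]
top reel_neck [([0.38, -0.324, 0.075], 0.63)]
top reel_channels [([0.376, -0.325, -0.001], 0.76)]
top reel_peg_a [([0.411, -0.306, 0.06], 0.79), ([0.343, -0.345, 0.06], 0.66)]
top winder [([0.425, -0.088, 0.003], 0.59)]
top spindle_tip [([0.421, -0.093, 0.111], 0.94)]
top winder_deck [([0.422, -0.091, 0.024], 0.73), ([0.562, -0.076, 0.004], 0.53)]
top monitor []
top eraser [([0.343, -0.169, 0.002], 0.61), ([0.343, -0.346, 0.06], 0.49)]
top wax_seal [([0.528, -0.298, -0.003], 0.77)]
top ink_bottle [([0.563, -0.078, 0.001], 0.65)]
side reel [([0.38, -0.321, 0.001], 0.65)]
side reel_neck [([0.381, -0.328, 0.08], 0.61)]
side reel_channels []
side reel_peg_a [([0.343, -0.346, 0.063], 0.64), ([0.41, -0.304, 0.063], 0.58)]
side winder [([0.421, -0.09, -0.005], 0.61)]
side spindle_tip [([0.423, -0.093, 0.108], 0.69)]
side winder_deck [([0.425, -0.086, 0.022], 0.9)]
side monitor []
side eraser [([0.342, -0.176, 0.002], 0.62)]
side wax_seal [([0.526, -0.296, -0.003], 0.61)]
side ink_bottle []
```

View pics/top0.png

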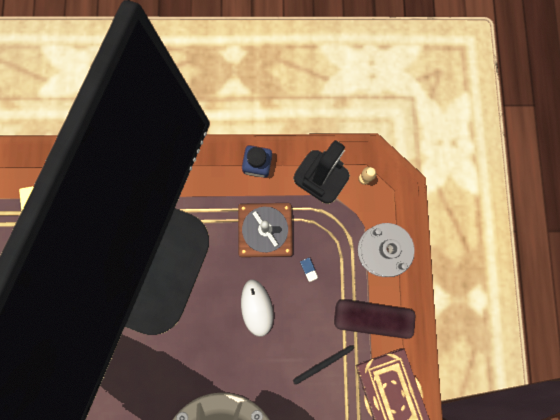

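View pics/side0.png

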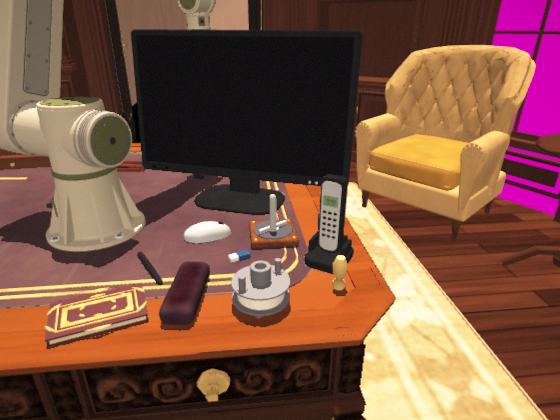

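The top view shows the reel at about px (387,250), the winder at (266,229) with its bar running from (252,210) to (279,244), and the pegs at (376,232) and (403,267). The side view confirms this. The monitor stands between the arm and the work, so I'll rise first.

move_arm --targets '[[[0, 0, -60], [0, 0, 0], -1], [[0, 0, -120], [0, 0, 0], -1], [[0, 0, -180], [0, 0, 0], -1], [[0, 0, -240], [0, 0, 0], -1], [[0, 0, -300], [0, 0, 0], -1]]'

```text
clock: 1.82
tcp_pos: [0.2435, 0.5232, 0.5132]
orientation: [0.001, 0.216, 0.976, 0.003]
wrist_force: [2.1, 1.3, 0.7]
finger_gap: 0.0854
grip_force: 0.0
```

```bash
cat >> h.py <<'E'
def goal(p,yaw=None):
    """tool shift (mm) to world TCP p and turn about tool z (10deg units) to set tool-y direction to yaw deg (mod 180)"""
    s,t,r=state(); d=r.inv().apply(np.array(p)-t)*1000
    y=r.apply([0,1,0]); cur=np.degrees(np.arctan2(y[1],y[0]))
    print('t',round(s['clock'],2),'tcp',t.round(4),'yawy',cur.round(1),'j',np.round(s['joint_pos'],2),'F',np.round(s['wrist_force'],1),'gap',round(s['finger_gap'],4),'grip',round(s['grip_force'],1))
    out=[d.round(1).tolist()]
    if yaw is not None: out.append(round(-((yaw-cur+90)%180-90)/10,2))
    return out
E
python3 - <<'E'
from h import *
print(goal([.43,.27,.55],25))
p=env.read_camera('top')
# bar: bright pixels on the deck; project to plane z=.032
f=210/np.tan(np.radians(p['fovy']/2)); E=p['extrinsics']
def ray(u,v,z):
    d=np.array([(u-p['cx'])/f,-(v-p['cy'])/f,-1]); Ri=E[:3,:3].T; c=-Ri@E[:3,3]; w=Ri@d; return c+w*(z-c[2])/w[2]
for uv in [(251,211),(280,245)]: print(ray(*uv,.032).round(4))
c=cv2.resize(p['pixels'][195:265,225:305],None,fx=8,fy=8,interpolation=cv2.INTER_CUBIC); cv2.imwrite('pics/c1.png',c[:,:,::-1])
E
```

```text
t 1.82 tcp [0.2435 0.5232 0.5132] yawy 65.1 j [1.   0.51 1.09 2.14 0.   1.43] F [2.1 1.3 0.7] gap 0.0854 grip 0.0
[[-275.8, -150.9, -37.7], np.float64(4.01)]
[ 0.4569 -0.063   0.032 ]
[ 0.389  -0.1193  0.032 ]
```

View pics/c1.png

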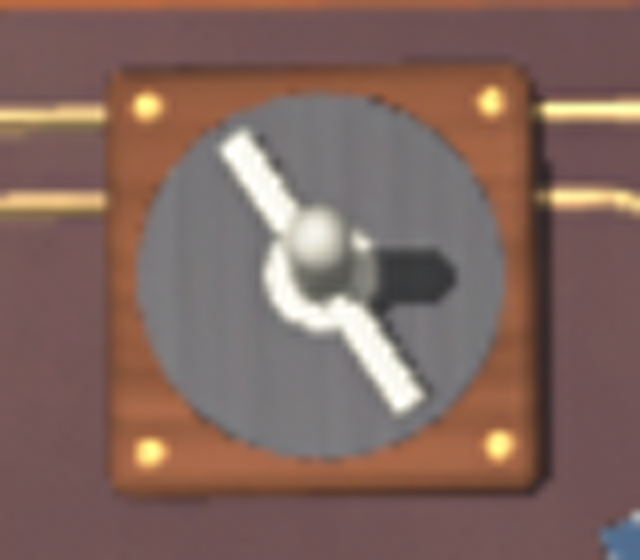

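The bar lies at about 34° in world (crop (236,143)–(410,402)), centred on the spindle. Next I swing over the monitor.

move_arm --targets '[[[-55, -30, -10], [0, 0, 0.8], -1], [[-110, -60, -10], [0, 0, 1.6], -1], [[-165, -90, -10], [0, 0, 2.4], -1], [[-220, -120, -10], [0, 0, 3.2], -1], [[-275, -150, -10], [0, 0, 4.0], -1]]'

```text
clock: 2.5
tcp_pos: [0.43, 0.2715, 0.5192]
orientation: [-0.0, 0.538, 0.843, 0.001]
wrist_force: [0.4, 0.5, -0.1]
finger_gap: 0.0854
grip_force: 0.0
```

```bash
python3 - <<'E'
from h import *
print(goal([.47,-.03,.52],-15))
E
```

```text
t 2.5 tcp [0.43   0.2715 0.5192] yawy 24.8 j [0.4  0.32 0.78 2.04 0.   1.54] F [ 0.4  0.5 -0.1] gap 0.0854 grip 0.0
[[-290.4, -90.4, -1.3], np.float64(3.98)]
```

move_arm --targets '[[[-58, -18, 0], [0, 0, 0.8], -1], [[-116, -36, 0], [0, 0, 1.6], -1], [[-174, -54, 0], [0, 0, 2.4], -1], [[-232, -72, 0], [0, 0, 3.2], -1], [[-290, -90, 0], [0, 0, 4.0], -1]]'

```text
clock: 3.12
tcp_pos: [0.4706, -0.0295, 0.5188]
orientation: [-0.0, 0.794, 0.608, 0.001]
wrist_force: [1.2, 0.1, -1.0]
finger_gap: 0.0854
grip_force: 0.0
```

```bash
python3 - <<'E'
from h import *
print(goal([.378,-.326,.30],-59))
E
```

```text
t 3.12 tcp [ 0.4706 -0.0295  0.5188] yawy -15.2 j [-0.23  0.22  0.65  2.    0.    1.6 ] F [ 1.2  0.1 -1. ] gap 0.0854 grip 0.0
[[-310.8, -11.9, 218.2], np.float64(4.38)]
```

move_arm --targets '[[[-45, -2, 30], [0, 0, 0.7], -1], [[-95, -4, 60], [0, 0, 1.4], -1], [[-145, -6, 90], [0, 0, 2.1], -1], [[-195, -8, 115], [0, 0, 2.8], -1], [[-245, -10, 140], [0, 0, 3.5], -1]]'

```text
clock: 3.75
tcp_pos: [0.3972, -0.2628, 0.3774]
orientation: [-0.0, 0.94, 0.341, 0.001]
wrist_force: [0.7, -0.2, -0.2]
finger_gap: 0.0853
grip_force: 0.0
```

move_arm --targets '[[[-35, 28, 35], [0, 0, 0.45], -1], [[-62, 45, 70], [0, 0, 0.9], -1], [[-62, 45, 75], [0, 0, 0.9], -1], [[-62, 45, 78], [0, 0, 0.9], -1]]'

```text
clock: 4.25
tcp_pos: [0.3797, -0.3353, 0.3005]
orientation: [-0.001, 0.963, 0.268, 0.001]
wrist_force: [0.2, -0.8, -0.4]
finger_gap: 0.0851
grip_force: 0.0
```

```bash
python3 - <<'E'
from h import *
print(goal([.378,-.326,.30],-59))
p=env.read_camera('wrist'); save(p,'w1')
for th in ['reel_neck','reel_peg_a','reel','spindle_tip','winder_deck']:
    print(th,[(np.round(x['centre'],4).tolist(),round(x['confidence'],2)) for x in env.landmark_of(th,p)[:3]])
E
```

```text
t 4.25 tcp [ 0.3797 -0.3353  0.3005] yawy -58.9 j [-0.88  0.17  0.03  1.43  0.    1.72] F [ 0.2 -0.8 -0.4] gap 0.0851 grip 0.0
[[3.3, -8.8, 0.5], np.float64(0.01)]
reel_neck [([0.3792, -0.3255, 0.0811], 0.77)]
reel_peg_a [([0.4113, -0.3035, 0.066], 0.69), ([0.3758, -0.3203, 0.0015], 0.66), ([0.3406, -0.3498, 0.0598], 0.6)]
reel [([0.3779, -0.3234, -0.0003], 0.88)]
spindle_tip [([0.4296, -0.0897, 0.1038], 0.68)]
winder_deck [([0.4115, -0.3032, 0.0625], 0.66)]
```

View pics/w1.png

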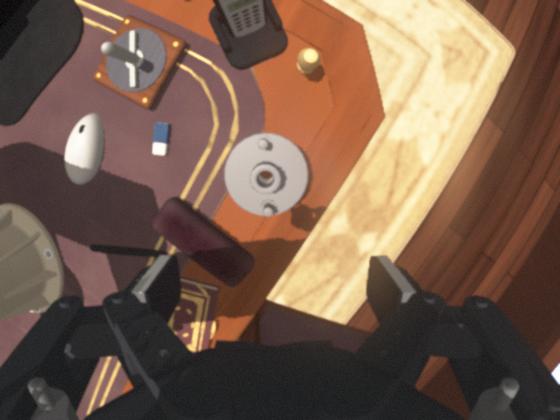

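The wrist view shows the reel neck at (266,177), pegs at (264,144) and (269,211), and the winder at upper left. I'll project those pixels with the calibration.

```bash
cat >> h.py <<'E'
def wray(p,u,v,z,t,r):
    f=210/np.tan(np.radians(p['fovy']/2)); M=np.array(p['mount'])
    a=np.array([u-p['cx'],v-p['cy']]); n=np.hypot(*a); th=n/f
    d=np.array([a[0]/n*np.sin(th),-a[1]/n*np.sin(th),-np.cos(th)])
    c=r.apply(M[:3,3])+t; w=r.apply(M[:3,:3]@d); return c+w*(z-c[2])/w[2]
E
python3 - <<'E'
from h import *
s,t,r=state(); p=env.read_camera('wrist')
for n,u,v,z in [('neck',266,176.5,.078),('pa',264,143.5,.074),('pb',269,210.5,.074),('barA',133,32,.032),('barB',134,87,.032),('tip',108,48,.108)]: print(n,wray(p,u,v,z,t,r).round(4))
g=p['pixels'][120:235,205:330]; cv2.imwrite('pics/w2.png',cv2.resize(g,None,fx=5,fy=5,interpolation=cv2.INTER_CUBIC)[:,:,::-1])
E
```

```text
neck [ 0.382 -0.325  0.078]
pa [ 0.4128 -0.3038  0.074 ]
pb [ 0.3484 -0.349   0.074 ]
barA [ 0.4559 -0.0707  0.032 ]
barB [ 0.3909 -0.1139  0.032 ]
tip [ 0.4241 -0.0939  0.108 ]
```

View pics/w2.png

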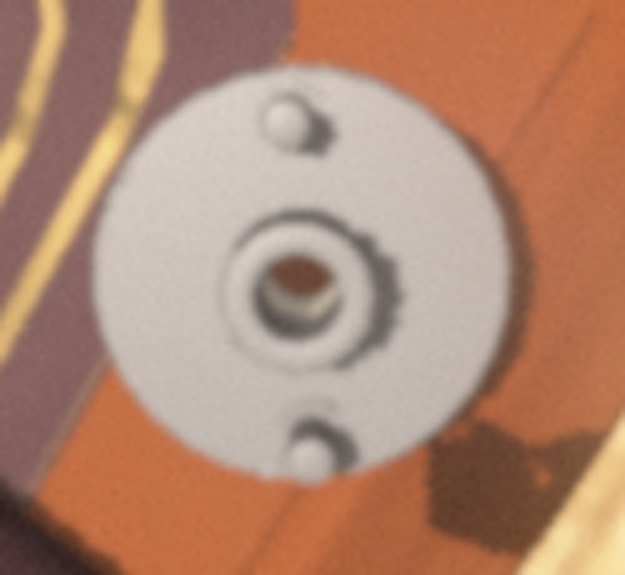

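```bash
python3 - <<'E'
from h import *
s,t,r=state(); p=env.read_camera('wrist')
for n,u,v,z in [('neck',265,179,.078),('pa',262.6,144.4,.074),('pb',267.6,211.6,.074)]: print(n,wray(p,u,v,z,t,r).round(4))
print(goal([.380,-.326,.14],-57))
E
```

```text
neck [ 0.3788 -0.3255  0.078 ]
pa [ 0.411 -0.303  0.074]
pb [ 0.3463 -0.3483  0.074 ]
t 4.65 tcp [ 0.3802 -0.3355  0.3011] yawy -58.9 j [-0.88  0.17  0.03  1.43  0.    1.72] F [0.5 0.2 0.3] gap 0.0854 grip 0.0
[[4.5, -8.4, 161.1], np.float64(-0.19)]
```

move_arm --targets '[[[4, -9, 50], [0, 0, -0.2], -1], [[4, -9, 100], [0, 0, -0.2], -1], [[4, -9, 160], [0, 0, -0.2], -1], [[4, -9, 161], [0, 0, -0.2], -1], [[4, -9, 161], [0, 0, -0.2], -1]]'

```text
clock: 5.28
tcp_pos: [0.3796, -0.3267, 0.1413]
orientation: [0.0, 0.959, 0.285, 0.001]
wrist_force: [0.2, -0.7, 0.7]
finger_gap: 0.0851
grip_force: 0.0
```

```bash
python3 - <<'E'
from h import *
print(goal([.379,-.326,.051],-57))
s,t,r=state(); p=env.read_camera('wrist'); save(p,'w3')
for th in ['reel_neck','reel_peg_a']:
    print(th,[(np.round(x['centre'],4).tolist(),round(x['confidence'],2)) for x in env.landmark_of(th,p)[:3]])
E
```

```text
t 5.28 tcp [ 0.3796 -0.3267  0.1413] yawy -56.9 j [-0.87  0.22 -0.31  1.04  0.    1.69] F [ 0.2 -0.7  0.7] gap 0.0851 grip 0.0
[[-0.3, -1.0, 90.3], np.float64(0.01)]
reel_neck [([0.3809, -0.328, 0.0832], 0.77)]
reel_peg_a [([0.3438, -0.3512, 0.0639], 0.95), ([0.4109, -0.3057, 0.0613], 0.73), ([0.4249, -0.0932, 0.1061], 0.2)]
```

View pics/w3.png

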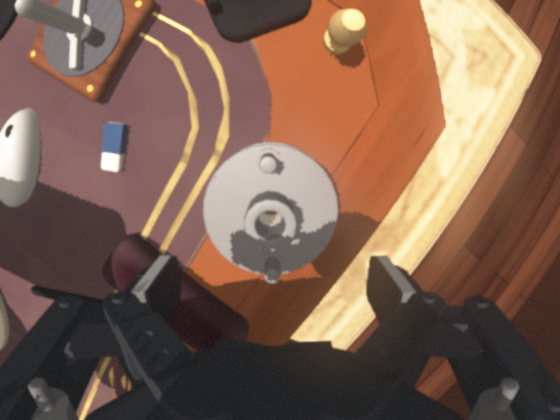

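The neck at (270,220) sits centred between the fingers, which are symmetric about column 270. I'll descend and grasp.

move_arm --targets '[[[0, -1, 30], [0, 0, 0], -1], [[0, -1, 60], [0, 0, 0], -1], [[0, -1, 80], [0, 0, 0], -1], [[0, -1, 90], [0, 0, 0], -1], [[0, -1, 90], [0, 0, 0], -1]]'

```text
clock: 6.05
tcp_pos: [0.3786, -0.3253, 0.05]
orientation: [-0.0, 0.959, 0.285, 0.001]
wrist_force: [-0.4, 0.3, 0.3]
finger_gap: 0.0853
grip_force: 0.0
```

move_arm --targets '[[[0, 0, 0], [0, 0, 0], 1], [[0, 0, 0], [0, 0, 0], 1], [[0, 0, 0], [0, 0, 0], 1], [[0, 0, 0], [0, 0, 0], 1], [[0, 0, 0], [0, 0, 0], 1]]' --squeeze 40

```text
clock: 6.68
tcp_pos: [0.3784, -0.325, 0.0501]
orientation: [-0.0, 0.959, 0.285, 0.001]
wrist_force: [-0.9, 1.8, 5.7]
finger_gap: 0.0337
grip_force: 40.1
```

move_arm --targets '[[[0, 0, 0], [0, 0, 0], 1], [[0, 0, 0], [0, 0, 0], 1], [[0, 0, 0], [0, 0, 0], 1], [[0, 0, -3], [0, 0, 0], 1], [[0, 0, -6], [0, 0, 0], 1]]'

```text
clock: 7.3
tcp_pos: [0.3777, -0.3243, 0.055]
orientation: [-0.001, 0.959, 0.285, 0.0]
wrist_force: [1.4, -0.4, -3.8]
finger_gap: 0.0338
grip_force: 40.2
```

move_arm --targets '[[[0, 0, -25], [0, 0, 0], 1], [[0, 0, -60], [0, 0, 0], 1], [[0, 0, -100], [0, 0, 0], 1], [[0, 0, -135], [0, 0, 0], 1], [[0, 0, -135], [0, 0, 0], 1]]'

```text
clock: 7.92
tcp_pos: [0.3793, -0.3264, 0.1928]
orientation: [0.002, 0.959, 0.285, 0.002]
wrist_force: [0.5, -0.8, -4.7]
finger_gap: 0.0339
grip_force: 41.1
```

```bash
python3 - <<'E'
from h import *
print(goal([.423,-.092,.19],-32))
E
```

```text
t 7.92 tcp [ 0.3793 -0.3264  0.1928] yawy -56.9 j [-0.87  0.18 -0.22  1.16  0.    1.69] F [ 0.5 -0.8 -4.7] gap 0.0339 grip 41.1
[[164.6, -172.6, 2.4], np.float64(-2.49)]
```

```bash
python3 - <<'E'
from h import *
print(goal([.365,-.185,.195],-32))
E
```

```text
t 7.92 tcp [ 0.3793 -0.3264  0.1928] yawy -56.9 j [-0.87  0.18 -0.22  1.16  0.    1.69] F [ 0.5 -0.8 -4.7] gap 0.0339 grip 41.1
[[65.2, -126.3, -2.6], np.float64(-2.49)]
```

move_arm --targets '[[[16, -31, -1], [0, 0, -0.6], 1], [[33, -63, -2], [0, 0, -1.3], 1], [[50, -95, -3], [0, 0, -1.9], 1], [[65, -126, -3], [0, 0, -2.5], 1], [[65, -126, -3], [0, 0, -2.5], 1]]'

```text
clock: 8.55
tcp_pos: [0.362, -0.1811, 0.1917]
orientation: [-0.003, 0.874, 0.487, -0.0]
wrist_force: [-0.2, -0.3, -4.0]
finger_gap: 0.0338
grip_force: 41.5
```

```bash
python3 - <<'E'
from h import *
print(goal([.423,-.092,.19],-32))
s,t,r=state(); p=env.read_camera('wrist'); save(p,'w4')
for th in ['reel_neck','reel_peg_a','spindle_tip','winder_deck','winder']:
    print(th,[(np.round(x['centre'],4).tolist(),round(x['confidence'],2)) for x in env.landmark_of(th,p)[:3]])
E
```

```text
t 8.55 tcp [ 0.362  -0.1811  0.1917] yawy -31.7 j [-0.66  0.01 -0.42  1.15  0.    1.46] F [-0.2 -0.3 -4. ] gap 0.0338 grip 41.5
[[107.8, 5.1, 1.9], np.float64(0.03)]
reel_neck [([0.3633, -0.1871, 0.2189], 0.86)]
reel_peg_a [([0.3401, -0.2166, 0.2044], 0.65), ([0.382, -0.1476, 0.2042], 0.64), ([0.363, -0.1825, 0.1406], 0.42)]
spindle_tip [([0.427, -0.0925, 0.1083], 0.84)]
winder_deck [([0.4213, -0.0893, 0.0224], 0.79)]
winder [([0.4221, -0.0859, -0.0032], 0.8)]
```

View pics/w4.png

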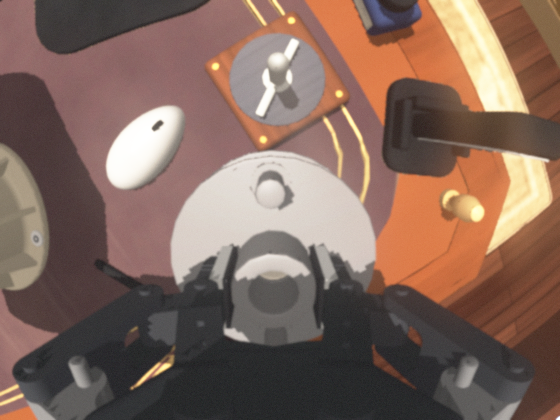

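The reel hangs level in the grip: flange columns 171–376, top row 151, peg at (271,187). The spindle tip is at (280,62) and the deck spans columns 229–326, rows 34–127. I'll fit both circles in this one picture.

```bash
cat >> h.py <<'E'
from scipy.optimize import least_squares
def wproj(p,P,t,r):
    f=210/np.tan(np.radians(p['fovy']/2)); M=np.array(p['mount'])
    q=r.inv().apply(np.atleast_2d(P)-t); c=(q-M[:3,3])@M[:3,:3]
    h=np.hypot(c[:,0],c[:,1]); th=np.arctan2(h,-c[:,2]); k=f*th/h
    return np.c_[p['cx']+c[:,0]*k,p['cy']-c[:,1]*k]
def circ(p,t,r,c,R_,z):
    a=np.linspace(0,2*np.pi,721); return wproj(p,np.c_[c[0]+R_*np.cos(a),c[1]+R_*np.sin(a),0*a+z],t,r)
E
cat > m.py <<'E'
from h import *
s,t,r=state(); p=env.read_camera('wrist')
zb=t[2]-.0501
def fl(c): q=circ(p,t,r,c,.052,zb+.048); return [q[:,0].min()-171,q[:,0].max()-376,q[:,1].min()-151]
a=least_squares(fl,t[:2]); print('reel',a.x.round(4),a.fun.round(1), 'tool off',(r.inv().apply(np.r_[a.x,t[2]]-t)*1000).round(1))
def dk(c): q=circ(p,t,r,c,.046,.022); return [q[:,0].min()-229,q[:,0].max()-326,q[:,1].min()-34,q[:,1].max()-127]
b=least_squares(dk,[.423,-.09]); print('deck',b.x.round(4),b.fun.round(1))
print('tip',wray(p,280,62,.102,t,r).round(4),'pegtop',wray(p,271,188,zb+.074,t,r).round(4))
B=[wray(p,u,v,.032,t,r) for u,v in[(294,43),(264,110)]]; d=B[0]-B[1]; print('bar',np.degrees(np.arctan2(d[1],d[0])),(B[0]+B[1])/2)
E
python3 m.py
```

```text
reel [ 0.365  -0.1834] [-1.9  1.9  0.4] tool off [1.7 0.3 0. ]
deck [ 0.4254 -0.0943] [ 0.3 -0.3  0.  -0. ]
tip [ 0.427  -0.0931  0.102 ] pegtop [ 0.3857 -0.1486  0.2171]
bar 34.679426678910325 [ 0.42756494 -0.09311209  0.032     ]
```

```bash
python3 - <<'E'
from h import *
print(goal([.4237,-.0937,.175],-32))
E
```

```text
t 8.9 tcp [ 0.3638 -0.1846  0.1933] yawy -32.0 j [-0.67  0.01 -0.42  1.15  0.    1.46] F [ 0.1 -0.2 -4.5] gap 0.0336 grip 41.5
[[108.8, 2.6, 18.4], np.float64(0.0)]
```

move_arm --targets '[[[30, 2, 0], [0, 0, 0], 1], [[60, 3, 0], [0, 0, 0], 1], [[90, 4, 0], [0, 0, 0], 1], [[109, 4, 5], [0, 0, 0], 1], [[109, 4, 15], [0, 0, 0], 1]]'

```text
clock: 9.52
tcp_pos: [0.4257, -0.0934, 0.1786]
orientation: [-0.0, 0.874, 0.486, 0.001]
wrist_force: [0.2, 0.4, -4.1]
finger_gap: 0.0335
grip_force: 41.5
```

move_arm --targets '[[[0, 0, 0], [0, 0, 0], 1], [[0, 0, 0], [0, 0, 0], 1], [[0, 0, 0], [0, 0, 0], 1]]'

```text
clock: 9.9
tcp_pos: [0.4247, -0.0942, 0.179]
orientation: [-0.0, 0.875, 0.485, 0.001]
wrist_force: [0.5, -0.3, -3.9]
finger_gap: 0.0339
grip_force: 41.4
```

```bash
python3 - <<'E'
from h import *
print(goal([.4234,-.0924,.175],-32))
for n in ['top','side']:
    p=env.read_camera(n); f=210/np.tan(np.radians(p['fovy']/2))
    if n=='side': cv2.imwrite('pics/s1.png',cv2.resize(p['pixels'][140:270,200:360],None,fx=5,fy=4.6)[:598,:,::-1])
    for th in ['reel_neck','reel','reel_peg_a','spindle_tip','winder_deck']:
        print(n,th,[(np.round(x['centre'],4).tolist(),round(x['confidence'],2)) for x in env.landmark_of(th,p)[:2]])
E
```

```text
t 9.9 tcp [ 0.4247 -0.0942  0.179 ] yawy -32.0 j [-0.4   0.07 -0.39  1.11  0.    1.72] F [ 0.5 -0.3 -3.9] gap 0.0339 grip 41.4
[[0.8, -2.1, 4.0], np.float64(0.0)]
top reel_neck []
top reel []
top reel_peg_a []
top spindle_tip []
top winder_deck []
side reel_neck [([0.4236, -0.0978, 0.2084], 0.79)]
side reel [([0.4221, -0.0894, 0.1296], 0.67)]
side reel_peg_a [([0.445, -0.0592, 0.1941], 0.86), ([0.4072, -0.1284, 0.1893], 0.74)]
side spindle_tip [([0.4227, -0.0889, 0.1104], 0.97)]
side winder_deck []
```

View pics/s1.png

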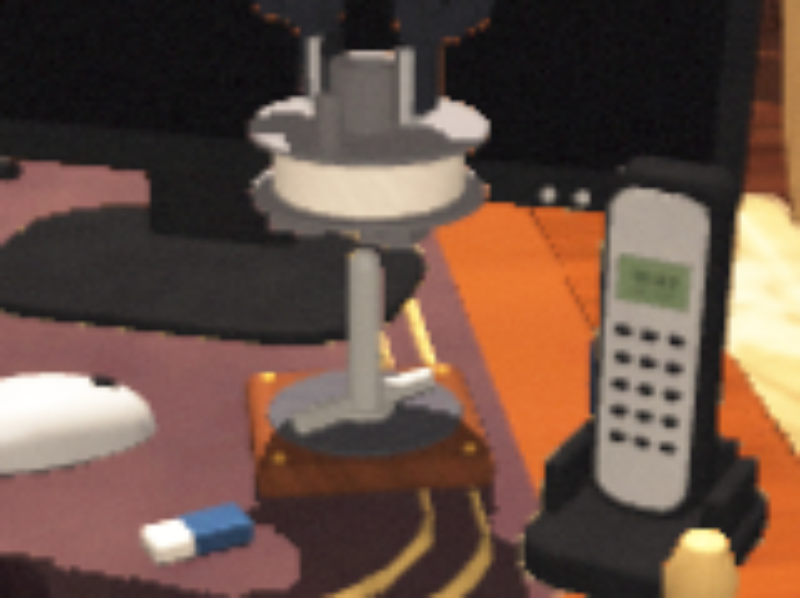

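The side crop shows the reel about 15 mm above the spindle tip. The flange centre is at column 369.5 and the spindle at 364.5, so the reel is slightly right of it. I'll quantify that.

```bash
python3 - <<'E'
from h import *
p=env.read_camera('side'); f=210/np.tan(np.radians(p['fovy']/2)); E=np.array(p['extrinsics'])
def pr(P): c=E[:3,:3]@P+E[:3,3]; return np.array([p['cx']+f*c[0]/-c[2],p['cy']-f*c[1]/-c[2]])
print('right',E[0,:3].round(2),'fwd',-E[2,:3].round(2))
for n,P in [('reel fl',[.4247,-.0942,.177]),('reel fl low',[.4247,-.0942,.143]),('tip',[.4235,-.092,.105]),('base',[.4235,-.092,.04])]:
    P=np.array(P); print(n,pr(P).round(2),(pr(P+E[0,:3]*.001)-pr(P)).round(2))
g=p['pixels'].astype(int)
for row in [197,202,207,212,217]: print(row,g[row,264:284].sum(1)//3)
for row in [168,169,170]: print(row,[g[row,246:254].sum(1)//3,g[row,294:302].sum(1)//3])
s,t,r=state(); print(t)
E
```

```text
right [ 0.99 -0.12  0.  ] fwd [ 0.11  0.9  -0.42]
reel fl [273.1  165.63] [0.46 0.  ]
reel fl low [273.16 180.39] [0.46 0.  ]
tip [272.58 195.94] [0.45 0.  ]
base [272.7  221.78] [0.43 0.  ]
197 [ 47  44  45  47  47  79 142 151 162 163 148 124  47  46  48  47  48  46
  47  45]
202 [ 48  48  46  48  47  76 138 147 152 152 145 134 109  49  50  51  48  41
  46  84]
207 [ 50  48  47  48  47  78 137 145 150 149 147 132 106  41  32  38 103 178
 206 206]
212 [ 38  36  34  29  29  66 136 145 150 149 147 150 161 117 115 113 115 118
 148 207]
217 [117 115 117 119 118 118 135 145 150 153 147 133 137 177 142 115 111 112
 110 120]
168 [array([17, 20, 18, 42, 89, 83, 85, 85]), array([206, 204, 197, 140,  20,  19,  16,  17])]
169 [array([ 15,  17,  20,  49, 113, 143, 150, 185]), array([207, 203, 173, 102,  20,  20,  14,  18])]
170 [array([ 25,  26,  23,  31,  74, 130, 171, 204]), array([130, 131, 111,  41,  18,  15,  15,  18])]
[ 0.42477274 -0.09348594  0.17877382]
```

move_arm --targets '[[[1, -2, 3], [0, 0, 0], 1], [[1, -2, 10], [0, 0, 0], 1], [[1, -2, 16], [0, 0, 0], 1], [[1, -2, 20], [0, 0, 0], 1], [[1, -2, 20], [0, 0, 0], 1]]'

```text
clock: 11.18
tcp_pos: [0.4233, -0.0915, 0.1583]
orientation: [-0.001, 0.874, 0.485, 0.0]
wrist_force: [-0.4, 0.5, -4.4]
finger_gap: 0.0339
grip_force: 41.5
```

move_arm --targets '[[[0, 0, 3], [0, 0, 0], 1], [[0, 0, 6], [0, 0, 0], 1], [[0, 0, 8], [0, 0, 0], 1], [[0, 0, 8], [0, 0, 0], 1]]'

```text
clock: 11.68
tcp_pos: [0.4235, -0.0915, 0.1506]
orientation: [-0.001, 0.874, 0.485, 0.001]
wrist_force: [0.5, -0.3, -3.5]
finger_gap: 0.0337
grip_force: 41.5
```

move_arm --targets '[[[0, 0, 6], [0, 0, 0], 1], [[0, 0, 13], [0, 0, 0], 1], [[0, 0, 20], [0, 0, 0], 1], [[0, 0, 25], [0, 0, 0], 1], [[0, 0, 25], [0, 0, 0], 1]]'

```text
clock: 12.3
tcp_pos: [0.4231, -0.0906, 0.1248]
orientation: [-0.002, 0.874, 0.486, 0.001]
wrist_force: [1.8, 5.5, -7.0]
finger_gap: 0.0341
grip_force: 41.2
```

move_arm --targets '[[[0, 0, 8], [0, 0, 0], 1], [[0, 0, 16], [0, 0, 0], 1], [[0, 0, 24], [0, 0, 0], 1], [[0, 0, 32], [0, 0, 0], 1], [[0, 0, 36], [0, 0, 0], 1]]'

```text
clock: 12.92
tcp_pos: [0.423, -0.0903, 0.0892]
orientation: [-0.002, 0.874, 0.486, 0.001]
wrist_force: [-1.6, 8.1, 1.2]
finger_gap: 0.0337
grip_force: 42.0
```

move_arm --targets '[[[0, 0, 2], [0, 0, 0], 1], [[0, 0, 4], [0, 0, 0], 1], [[0, 0, 5], [0, 0, 0], 1], [[0, 0, 5], [0, 0, 0], 1]]'

```text
clock: 13.42
tcp_pos: [0.4231, -0.0903, 0.0844]
orientation: [-0.002, 0.874, 0.486, 0.001]
wrist_force: [-0.6, 7.6, -0.7]
finger_gap: 0.0341
grip_force: 41.9
```

A side load of about 8 N in +y means the spindle is leaning on the bore, so I'll shift about 1.5 mm that way and settle onto the bar.

move_arm --targets '[[[1, -1, 0], [0, 0, 0], 1], [[1.5, -1, 0], [0, 0, 0], 1], [[1.5, -1, 1], [0, 0, 0], 1], [[1.5, -1, 2], [0, 0, 0], 1], [[1.5, -1, 2], [0, 0, 0], 1]]'

```text
clock: 14.05
tcp_pos: [0.4237, -0.0899, 0.0827]
orientation: [-0.0, 0.874, 0.485, 0.001]
wrist_force: [-0.8, 1.1, -3.7]
finger_gap: 0.0338
grip_force: 41.5
```

move_arm --targets '[[[0, 0, 0.5], [0, 0, 0], 1], [[0, 0, 1], [0, 0, 0], 1], [[0, 0, 1.5], [0, 0, 0], 1], [[0, 0, 1.5], [0, 0, 0], 1]]'

```text
clock: 14.55
tcp_pos: [0.4238, -0.0899, 0.0821]
orientation: [0.0, 0.874, 0.485, 0.001]
wrist_force: [-2.2, 1.6, 5.6]
finger_gap: 0.0341
grip_force: 42.6
```

The reel is riding on the bar (contact at TCP z = 0.082). I'll ease off slightly and turn it about 25° to line up the channel.

move_arm --targets '[[[0, 0, -1], [0, 0, 0.6], 1], [[0, 0, -1], [0, 0, 1.2], 1], [[0, 0, -1], [0, 0, 1.8], 1], [[0, 0, -1], [0, 0, 2.5], 1], [[0, 0, -1], [0, 0, 2.5], 1]]'

```text
clock: 15.18
tcp_pos: [0.4237, -0.0898, 0.0822]
orientation: [-0.0, 0.958, 0.285, 0.001]
wrist_force: [0.8, 0.3, -4.0]
finger_gap: 0.0339
grip_force: 41.5
```

move_arm --targets '[[[0, 0, 1], [0, 0, 0], 1], [[0, 0, 2], [0, 0, 0], 1], [[0, 0, 3], [0, 0, 0], 1], [[0, 0, 3], [0, 0, 0], 1]]'

```text
clock: 15.68
tcp_pos: [0.4235, -0.0896, 0.0792]
orientation: [-0.001, 0.959, 0.285, 0.0]
wrist_force: [0.4, 0.8, -3.5]
finger_gap: 0.0339
grip_force: 41.5
```

The channel has taken the bar. I'll lower gently to the deck.

move_arm --targets '[[[0, 0, 1.5], [0, 0, 0], 1], [[0, 0, 3], [0, 0, 0], 1], [[0, 0, 4.5], [0, 0, 0], 1], [[0, 0, 6], [0, 0, 0], 1], [[0, 0, 6], [0, 0, 0], 1]]'

```text
clock: 16.3
tcp_pos: [0.4235, -0.0896, 0.0731]
orientation: [-0.001, 0.959, 0.285, 0.0]
wrist_force: [0.8, -0.2, -3.9]
finger_gap: 0.0338
grip_force: 41.5
```

move_arm --targets '[[[0, 0, 0.5], [0, 0, 0], 1], [[0, 0, 1], [0, 0, 0], 1], [[0, 0, 1.3], [0, 0, 0], 1], [[0, 0, 1.3], [0, 0, 0], 1]]'

```text
clock: 16.8
tcp_pos: [0.4237, -0.0897, 0.0722]
orientation: [-0.001, 0.959, 0.285, 0.001]
wrist_force: [-0.7, 0.9, 0.8]
finger_gap: 0.0342
grip_force: 41.8
```

It's on the deck: TCP z = 0.072, with the weight now off the wrist. I'll release and retreat.

move_arm --targets '[[[0, 0, 0], [0, 0, 0], -1], [[0, 0, 0], [0, 0, 0], -1], [[0, 0, 0], [0, 0, 0], -1], [[0, 0, 0], [0, 0, 0], -1], [[0, 0, 0], [0, 0, 0], -1]]'

```text
clock: 17.42
tcp_pos: [0.4237, -0.0897, 0.072]
orientation: [-0.001, 0.959, 0.285, 0.001]
wrist_force: [-1.2, 1.0, -0.9]
finger_gap: 0.0857
grip_force: 0.0
```

move_arm --targets '[[[0, 0, -15], [0, 0, 0], -1], [[0, 0, -40], [0, 0, 0], -1], [[0, 0, -75], [0, 0, 0], -1], [[0, 0, -120], [0, 0, 0], -1], [[0, 0, -120], [0, 0, 0], -1]]'

```text
clock: 18.05
tcp_pos: [0.4258, -0.0908, 0.1953]
orientation: [0.002, 0.959, 0.285, 0.003]
wrist_force: [-0.4, -1.0, -0.9]
finger_gap: 0.0855
grip_force: 0.0
```

```bash
python3 - <<'E'
from h import *
p=env.read_camera('side'); cv2.imwrite('pics/s2.png',cv2.resize(p['pixels'][140:270,200:360],None,fx=5,fy=4.6)[:598,:,::-1])
for th in ['reel','reel_neck','reel_peg_a','spindle_tip']:
    print(th,[(np.round(x['centre'],4).tolist(),round(x['confidence'],2)) for x in env.landmark_of(th,p)[:2]])
print(state()[0]['clock'],state()[1])
E
```

```text
reel [([0.4238, -0.088, 0.0212], 0.59)]
reel_neck [([0.4219, -0.0929, 0.1043], 0.85), ([0.5256, -0.2989, -0.0009], 0.42)]
reel_peg_a [([0.4569, -0.0663, 0.0841], 0.67), ([0.3906, -0.1139, 0.0829], 0.6)]
spindle_tip [([0.4236, -0.0914, 0.1112], 0.97), ([0.4537, -0.0692, 0.0835], 0.24)]
18.3 [ 0.42261108 -0.08945764  0.19066974]
```

View pics/s2.png

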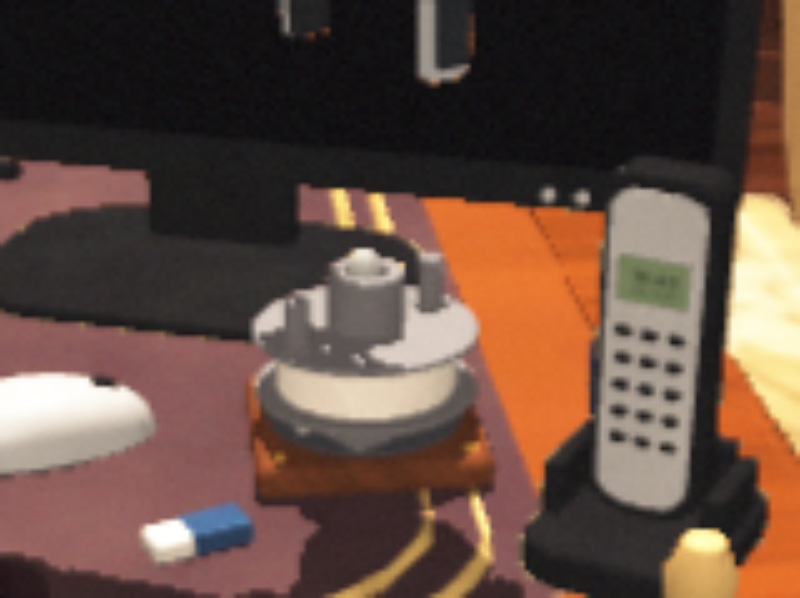

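The reel sits level and home. The spindle tip shows about 10 mm above the neck at (365,258), the gripper is clear above, and the bystanders haven't moved.

```bash
python3 -c "
from h import *
print(env.hand_in())"
```

```text
the job is handed in; nothing more can be done
None
```

The reel is home on the winder deck with a channel over the drive bar, at rest and let go, and the job was handed in at about 18 s; I turned it by its neck in the gripper rather than by a peg.

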